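# Seat and latch a carving blank

### The arm

A 7-joint arm with a two-finger parallel gripper is mounted at the origin on the work surface. World frame = base frame: x ahead of the robot, y to its left, z up, the work surface at z = 0. Lengths are in mm, angles in rad, forces in N, time in s.
With the tool pointing down it reaches from about 400 to 900 mm from the base axis. Payload 5.6 kg.
Tool frame: the origin (TCP) lies midway between the tips of the shut fingers; the grasp point (between the pads) lies 19 mm behind it; z points along the fingers, y is the line along which they close (so a half turn about z gives the same grasp; the last joint's range is limited). The gripper opens to 92 mm and grips with 3 to 60 N. Pads are 20 mm wide; open, the fingers measure 128 mm over their backs; the gripper's body (75 mm by 189 mm) begins 69 mm behind the grasp point.
Start: joints at [-0.043, 0.468, -0.012, 1.603, 0.006, 1.071, -0.056], TCP at [650.007, -0.044, 214.592] pointing down, gripper open.
Joint ranges: [-2.53, 2.53], [-0.31, 2.02], [-1.57, 1.55], [0.28, 2.44], [-1.29, 4.43], [0.15, 1.84], [-2.92, 2.92]. Speed limits (rad/s): [2.57, 2.57, 3.14, 3.14, 3.14, 3.14, 3.14].

### API

Orientations are given as a rotation vector (axis times angle).
In Python, from cell import robot, grip, kin, viewer gives the robot as it stands. Calls block until the motion is done:
- robot.movep(position, orientation): joint-space move of the TCP to a pose.
- robot.servo_line(position, feed=150, rotation=None): straight line of the TCP; rotation=None keeps the orientation; feed is the mean speed in mm/s.
- robot.goto_joints(angles): joint-space move.
- grip(opening, newtons=None): opening from 0.0 (shut) to 1.0 (fully open); newtons is the grip in N (None keeps the last); returns when the fingers have stopped.
- robot.hold(seconds).
- kin.ik(position, orientation): joint angles nearest the present ones, or None.
- robot.observe(): the state.
- viewer.read_camera(name): name is "scene" or "side" or "wrist"; returns the picture (400x640x3 uint8, red, green, blue); there is no depth.
- viewer.camera_info(name): a dict with "camera_matrix" (3x3 intrinsics, pixels), "k1" (the pictures are not rectified: a ray, as slopes to the right and down, at radius r is drawn at 1 + k1 r^2 times it, then the intrinsics apply), "R" (3x3) and "t" (3): a world point X has camera coordinates R X + t. Camera axes: x right, y down, z forward; pixel columns grow to the right and rows downward; lengths in mm; the calibration is good to about 2 mm. A picture is of the moment at which its call begins: read the wrist's pose just before it. camera_info takes no time and is no camera call; for the wrist camera it gives the pose at the moment of the call.
A pose or a line that the arm cannot do raises robot.IKError and nothing moves.
- robot.job_done(): hands the job in; it is judged then, once.
Trained networks look in the newest picture that a camera, given by its name, has taken for a name from the list of things; names that differ only in an ending like _2 or _b are one class to them, and where a whole thing is asked for, a point or a joint stands for the part that bears it (a point fixed in the world has none). Each returns a list of dicts, best first, with "confidence" (0 to 1); they miss things now and then, are a little off and sometimes report something else, mostly with a low value. They report only what shows in the picture. A call takes as long as a camera call. They do not tell look-alikes from the thing itself.
- viewer.silhouettes(name, camera): "mask" (400x640 bool, what is visible of it).
- viewer.pinpoint(name, camera): "at" ([x, y, z] in mm, in the coordinates of the camera as it stood for that picture, good to about 4 mm: a listed point, or the origin of a listed thing).
The state is a dict: "t": time; "joints": joint angles; "joint_velocities": joint speeds; "joint_torque": joint torques, N m; "tcp_pos": TCP position; "tcp_rot": TCP orientation; "contact_force": force on the tool from outside, world axes, zero at the start; "wrist_torque": the same for the moment, N m; "grip_width": opening from 0.0 (shut) to 1.0 (fully open); "grip_force": force on a finger pad.
Only numpy, scipy, OpenCV 4.12 (cv2) and the standard library are available. Lean on these libraries where they do the work, as an engineer would, in place of code of your own. Each camera call takes 0.05 s, during which the arm holds its last target. There are 200 camera calls.

### The job

Push the carving blank back along the jig until it rests flush against the stop board, and then reach down through the window of the grey steel guard and press the latch lever's paddle all the way down, so that its pawl drops in front of the blank. Work with the fingertips only: do not touch the guard, do not touch the pawl or its arm outside the guard, do not lift the blank, and leave the other things on the bench alone. Finish with the robot clear of everything.

Things in the scene. Friction and masses are not known exactly. Their poses are not given: they have to be found in the camera images.
- jig: Fixed plywood plate, 12 mm thick, 235 (x) by 390 mm (y), x from -145 to +90 mm. Origin: on the bench top, centre of the blank's home place. x points away from the robot to the stop board, y left, z up. Dark stop board: near face at x = +60 mm, top 42 mm above the bench. Side rails, tops 24 mm above the bench, at y = +/-103 to 115 mm, guide the blank with 3 mm play each side.
- blank: Loose pale wooden block with a flower on top: 120 (x) by 200 (y) by 30 mm, 0.25 to 0.5 kg. Origin: centre of its underside, 12 mm above the bench on the jig plate. It starts 25 to 55 mm short of home (-x of the jig), nearly square to the jig; home is x = 0 in the jig's frame. Its near edge, 60 mm from its origin in -x, is open for pushing in the middle.
- guard: Fixed grey sheet-steel box on the left of the jig plate, 116 (x) by 130 mm (y), top 102 mm above the bench, 3 mm sheet, closed sides but for a slot on the right for the lever's arm. One rectangular window in its top, 76 mm in x by 84 mm in y. Origin: on the jig plate, 12 mm above the bench, right below the window's centre; axes as the jig's.
- window (a point): Centre of the guard's window, in the plane of the guard's top face (102 mm above the bench).
- lever (a joint): Latch lever inside the guard, hinged about the jig's x direction 75 mm left of the window's centre, 60 mm above the bench. Radians: 0 up, 0.24 fully down on its stop; starts at 0 to 0.03. Friction holds it where it is left; pressing the paddle takes 4 to 6 N. If the blank is not home the pawl lands on it and the lever cannot go down.
- paddle (a point): Centre of the top face of the lever's paddle, an aluminium plate 44 (x) by 46 mm (y) below the window, within 3 mm of the window's centre in plan. Up: about 15 mm below the guard's top and sloping by 0.24 rad, right side higher. Fully down: level, 68 mm above the bench, 34 mm below the guard's top.
- pawl: Steel end of the lever, outside the guard to its right: arm 16 mm wide, tooth 12 (x) by 24 (y) by 48 mm tall, at y about 70 mm of the jig. Origin: on the lever's hinge line in the guard. Up: tooth from about 50 to 105 mm above the bench. Down: its end is 16 mm above the bench, at x = -77 to -65 mm of the jig, 5 mm before the near edge of a blank that is home.
- gouge_wide: Loose carving gouge lying to the right of the jig, about 210 mm long, 22 mm thick handle. Leave alone.
- gouge_narrow: Second, narrower gouge, about 200 mm long, right of the first. Leave alone.
- mallet: Loose wooden mallet beyond the stop board, head 68 mm thick and 100 mm long. Leave alone.
- bottle: Clear water bottle, 64 mm wide, 180 mm tall, beyond the guard. Leave alone.
- wax_tin: Small metal tin, 60 mm wide, 45 mm tall, on the robot's side of the guard. Leave alone.
- offcut: Pale wooden offcut 45 x 70 x 22 mm on the robot's side of the jig, right of its middle. Leave alone.
- hone: Grey sharpening stone 120 x 50 x 22 mm lying on the jig plate just beyond the guard. Leave alone.
Not all that is in view belongs to the job. What is shaped like the blank but black, turquoise or yellow is not meant.

How it is judged (in metres and radians):
On the way, in this order (a step that is already met when the one before it is completed fails the run):
1. the blank is home against the stop board (within 4 mm) while the lever is still up (x of blank in the frame of jig above -0.004 m and value of joint lever below 0.08 rad), for 0.2 s.
2. the lever is pressed fully down (x of blank in the frame of jig above -0.004 m and value of joint lever above 0.222 rad), for 0.2 s.
At the end, for the whole second after the job is handed in: The blank lies flat and at rest on the jig within 4 mm of the stop board, and the lever is down (0.222 rad or more of 0.24), its pawl in front of the blank (all of step 2 and linear speed of blank below 0.01 m/s and height (world z) of blank below 0.016 m and angle between the x axis of blank and the x axis of jig, either way round below 0.05 rad); the robot touches nothing.
It fails at once if the robot touches the guard (contact force between any of the fingers, the arm and guard above 0.3 N).
It fails at once if the robot touches the pawl or its arm outside the guard (contact force between any of the fingers, the arm and pawl above 0.3 N).
It fails at once if the blank is lifted or tipped (height (world z) of blank above 0.022 m or angle between blank's own z axis and vertical above 0.12 rad).
It fails at once if another thing on the bench is moved by more than 15 mm (distance of any of gouge_wide, gouge_narrow, mallet, bottle, wax_tin, offcut, hone from where it was at the start of the episode above 0.015 m).
It also fails if it takes over 54 s, if anything falls off the work surface, if the arm or the gripper's body presses on something with over 40 N, if the wrist force passes 120 N, or if a joint passes its speed limit or range.

## Working session

There is one attempt and no reset: what is moved stays moved. The work goes in short steps, each a Python script; the robot and the scene stay as the last script left them, time stands still between calls to the robot, and variables do not carry over. Pictures are saved under pics/ and viewed, at most 10 in all, crops included, and the job is handed in when it is done.

```bash
mkdir -p pics
cat > h.py <<'E'
import numpy as np, cv2
from cell import robot, grip, kin, viewer
def cam(n):
    i=viewer.camera_info(n); return np.array(i["camera_matrix"]),i["k1"],np.array(i["R"]),np.array(i["t"])
def proj(X,c):
    K,k1,R,t=c; p=R@np.asarray(X,float)+t; s=p[:2]/p[2]; s=s*(1+k1*(s@s)); return (K@[*s,1])[:2]
def ray(uv,z,c):
    K,k1,R,t=c; d=np.linalg.solve(K,[*uv,1])[:2]; s=d.copy()
    for _ in range(20): s=d/(1+k1*(s@s))
    w=R.T@[*s,1]; o=-R.T@t; return o+w*(z-o[2])/w[2]
def pin(name,n,c):
    return [(np.round(c[2].T@(np.array(d["at"])-c[3]),1),round(d["confidence"],2)) for d in viewer.pinpoint(name,n)]
def save(img,f): cv2.imwrite("pics/"+f,img[:,:,::-1])
E
python3 - <<'E'
from h import *
for n in ("scene","side","wrist"):
    c=cam(n); im=viewer.read_camera(n); save(im,n+"0.png")
    print(n,"campos",np.round(-c[2].T@c[3]))
    for k in ("jig","blank","guard","window","paddle","pawl"): print(k,pin(k,n,c)[:3])
print(robot.observe()["t"],robot.observe()["tcp_rot"])
E
```

```text
scene campos [ 900. -685. 1142.]
jig [(array([617.3, -36.2,  -1.4]), 0.96)]
blank [(array([510.8, 407.5,   1.6]), 0.98), (array([ 248.8, -344.6,   -0.9]), 0.77), (array([586. , -32.7,  14.3]), 0.75)]
guard [(array([562.2, 134.2,  10.3]), 0.86), (array([7.707e+02, 1.972e+02, 1.000e-01]), 0.59), (array([585.7, -32.1,  13.3]), 0.58)]
window [(array([555. , 130.7, 101.8]), 0.76), (array([558.3, 133.6,  87.6]), 0.2)]
paddle [(array([ 515.5, -326.2,   -3.7]), 0.55), (array([558. , 134.9,  87.9]), 0.5)]
pawl []
side campos [176. 908. 949.]
jig [(array([620.2, -35.6,  -2.5]), 0.63)]
blank [(array([ 2.530e+02, -3.451e+02, -2.000e-01]), 0.91), (array([589.1, -32.4,  11.9]), 0.72), (array([511.5, 408.3,   3. ]), 0.64)]
guard [(array([561.2, 135.1, 103.6]), 0.42)]
window [(array([560.2, 134.1, 107.6]), 0.75), (array([ 7.383e+02, -4.700e+01, -7.000e-01]), 0.45)]
paddle [(array([560.3, 131.6,  81.8]), 0.68)]
pawl []
wrist campos [649.  67. 386.]
jig []
blank [(array([586.1, -34.6,  13.7]), 0.92)]
guard []
window []
paddle [(array([558.6, 132.1,  85.9]), 0.74)]
pawl []
1.05 [ 2.22152970e+00  2.22131631e+00 -1.00888502e-04]
```

View pics/scene0.png

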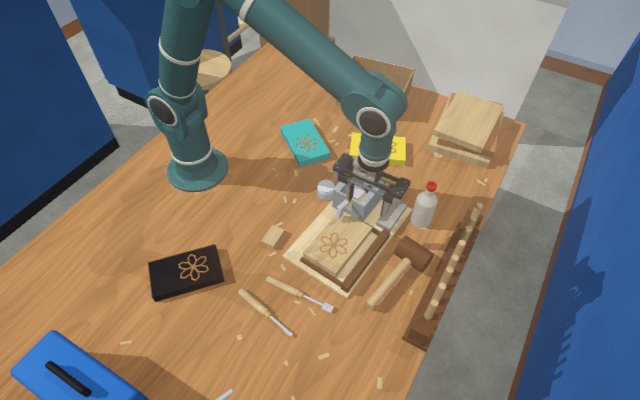

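View pics/side0.png

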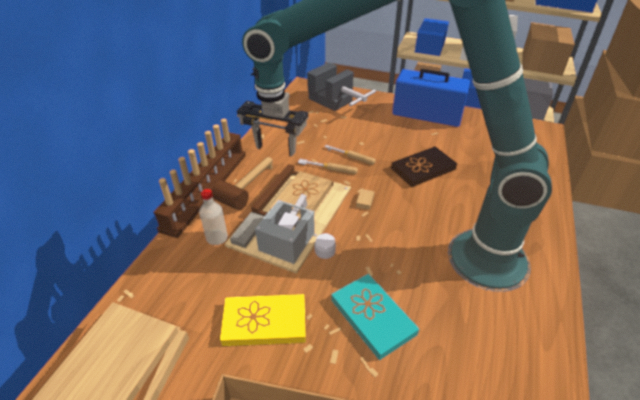

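View pics/wrist0.png

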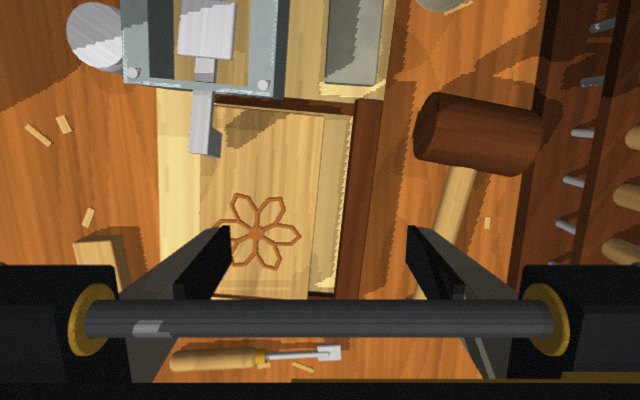

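The pale blank with a flower at scene (333,247) is the one on the jig. The look-alikes are black (187,272), turquoise (305,143) and yellow (378,148). The guard is at side (287,232), with the bright paddle in its window. I'll take a closer wrist view to get the yaw and confirm.

Run:
```python
from h import *
robot.movep([575,-60,270],robot.observe()["tcp_rot"])
c=cam("wrist"); im=viewer.read_camera("wrist"); save(cv2.resize(im[0:300,100:500],None,fx=2,fy=2),"w1.png")
for k in ("jig","blank","guard","window","paddle","pawl","offcut","wax_tin","hone"): print(k,pin(k,"wrist",c)[:2])
viewer.read_camera("scene"); cs=cam("scene")
for k in ("bottle","offcut","wax_tin"): print(k,pin(k,"scene",cs)[:2])
print(robot.observe()["t"])
np.savez("c1.npz",K=c[0],k=c[1],R=c[2],t=c[3])
```

```text
jig []
blank [(array([ 516.8, -330.8,    2.2]), 0.74), (array([585.7, -33.9,  11.2]), 0.63)]
guard []
window [(array([ 5.647e+02, -2.322e+02,  4.000e-01]), 0.32)]
paddle []
pawl []
offcut [(array([ 396. , -109.9,    3.8]), 0.94)]
wax_tin []
hone []
bottle [(array([ 7.725e+02,  1.970e+02, -4.000e-01]), 0.87)]
offcut [(array([ 401.3, -110.5,    2.9]), 0.78)]
wax_tin [(array([447.5, 136.3,  -4. ]), 0.71), (array([615.3, -32.6,  -1.3]), 0.38)]
2.2667
```

View pics/w1.png

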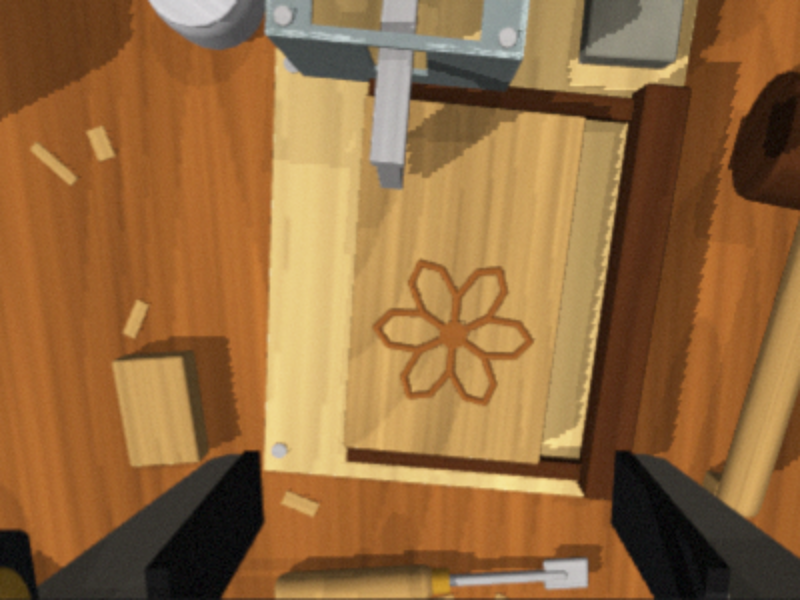

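The crop shows the pale blank with its flower at crop (452,333) between the rails, with a gap to the dark stop board. The pawl arm is at (390,120), the guard at the top and the offcut at (160,410). Next I'll get the yaw from the edges.

Run:
```python
from h import *
d=np.load("c1.npz"); c=(d["K"],float(d["k"]),d["R"],d["t"])
def L(n,a,b,z):
    A,B=[ray(np.array(p)/2+[100,0],z,c) for p in (a,b)]; v=A-B
    print(n,A.round(1),B.round(1),"yaw",round(float(np.arctan2(-v[0],v[1])),4),"len",np.linalg.norm(v).round(1))
L("blank far",(585,118),(541,461),42)
L("blank near",(360,170),(345,450),42)
L("plate near",(273,80),(265,470),12)
L("stop top far",(689,90),(610,495),42)
L("stop bot near",(628,124),(582,458),12)
L("right rail (y)",(540,462),(348,450),24)
L("flower",(452,333),(500,333),42)
```

```text
blank far [655.4  61.2  42. ] [ 638.5 -135.2   42. ] yaw -0.0858 len 197.1
blank near [532.7  34.5  42. ] [ 519.  -127.9   42. ] yaw -0.0838 len 163.0
plate near [480.9  85.9  12. ] [ 461.8 -151.8   12. ] yaw -0.0803 len 238.4
stop top far [710.6  75.1  42. ] [ 682.  -157.5   42. ] yaw -0.1222 len 234.4
stop bot near [686.8  62.   12. ] [ 670.2 -143.8   12. ] yaw -0.0806 len 206.4
right rail (y) [ 640.8 -142.2   24. ] [ 518.5 -134.    24. ] yaw -1.6382 len 122.6
flower [583.8 -56.2  42. ] [611.8 -56.3  42. ] yaw 1.5694 len 28.0
```

```bash
cat >> h.py <<'E'
from scipy.spatial.transform import Rotation as Ro
yaw=-0.082; J0=np.array([619,-37.0,0])
def J(x,y,z): return Ro.from_euler("z",yaw).apply([x,y,z])+J0
rot=(Ro.from_euler("z",yaw)*Ro.from_rotvec([2.22144,2.22144,0])).as_rotvec()
E
python3 - <<'E'
from h import *
grip(0.0)
robot.movep(J(-140,0,120),rot)
robot.servo_line(J(-140,0,28),feed=120)
f0=np.array(robot.observe()["contact_force"]); print("t0",robot.observe()["t"],f0.round(2))
robot.servo_line(J(-116,0,28),feed=80)
x=-116
while x<-66:
    x+=2; robot.servo_line(J(x,0,28),feed=40)
    o=robot.observe(); f=np.array(o["contact_force"])-f0
    print(x,(Ro.from_euler("z",-yaw).apply(np.array(o["tcp_pos"])-J0)).round(1),f.round(1))
    if f[0]<-12: break
print(o["t"])
E
```

```text
t0 5.2833 [-0.15 -1.12 -0.04]
-114 [-114.2    0.    28. ] [0.2 0.4 0.3]
-112 [-111.9   -0.    28. ] [ 0.3  0.9 -0.3]
-110 [-109.9    0.    28. ] [0.2 0.9 0.8]
-108 [-107.9   -0.    28. ] [0.8 0.2 0.2]
-106 [-106.    -0.    27.9] [-0.8  0.4 -1.1]
-104 [-105.3   -0.    27.8] [-4.2  1.3  3.9]
-102 [-1.025e+02 -1.000e-01  2.780e+01] [-3.5  1.6  1.6]
-100 [-99.7   0.   27.9] [-1.9  0.6 -0.4]
-98 [-97.5   0.   28. ] [-1.4  1.5 -1. ]
-96 [-95.6  -0.   28. ] [-1.1  0.8 -0.5]
-94 [-93.7   0.   28. ] [-2.   1.7 -1.7]
-92 [-91.7  -0.   28. ] [-2.1  1.8 -0.8]
-90 [-89.7   0.   28. ] [-1.6  0.5 -0. ]
-88 [-87.6   0.   28. ] [-0.9  1.3 -0.4]
-86 [-85.7  -0.   28. ] [-0.5  1.5 -0.8]
-84 [-83.6   0.   28. ] [-2.2  1.2 -1.2]
-82 [-81.7   0.   28. ] [-1.5  0.9 -0.5]
-80 [-79.7  -0.   28. ] [-1.8  1.4  0.7]
-78 [-77.6   0.   28. ] [-1.6  1.3 -0.1]
-76 [-76.7   0.1  28. ] [-4.4  1.9  2.9]
-74 [-76.7   0.1  27.9] [-10.3   1.7   8.7]
-72 [-76.6   0.1  27.9] [-14.2   2.2  13. ]
11.2333
```

The blank hit the stop after about 29 mm, as predicted. I'll retract and look at the window from close up.

Run:
```python
from h import *
robot.servo_line(J(-100,0,28),feed=60)
robot.servo_line(J(-130,0,28),feed=150)
robot.servo_line(J(-130,0,240),feed=200)
robot.movep([560,35,260],rot)
c=cam("wrist"); im=viewer.read_camera("wrist"); save(cv2.resize(im[0:300,100:500],None,fx=2,fy=2),"w2.png")
for k in ("blank","jig","guard","window","paddle"): print(k,pin(k,"wrist",c)[:2])
for n in ("scene","side"):
    viewer.read_camera(n); cc=cam(n)
    for k in ("blank","window","paddle"): print(n,k,pin(k,n,cc)[:4])
print(robot.observe()["t"]); np.savez("c2.npz",K=c[0],k=c[1],R=c[2],t=c[3])
```

```text
blank [(array([612.8, -34. ,  14.6]), 0.64), (array([ 5.638e+02, -2.310e+02,  3.000e-01]), 0.59)]
jig []
guard []
window []
paddle [(array([555.9, 131. ,  82. ]), 0.64)]
scene blank [(array([ 249. , -344.3,   -1.4]), 0.96), (array([264.4, 302.7,   1.2]), 0.84), (array([510. , 409.9,  -2. ]), 0.65), (array([612. , -34.2,  12.8]), 0.61)]
scene window [(array([555.8, 131.4, 100.9]), 0.8)]
scene paddle [(array([557.8, 135.4,  88.6]), 0.67)]
side blank [(array([510.9, 409. ,   4.9]), 0.87), (array([264.8, 298.3,  -1.6]), 0.79), (array([620.4, -34.6,  11.1]), 0.76), (array([ 252.5, -343.4,    2.4]), 0.65)]
side window [(array([562.3, 136.3, 104.8]), 0.83)]
side paddle [(array([561.7, 132.6,  82. ]), 0.7), (array([772.7, 192. ,   3.1]), 0.21)]
14.575
```

View pics/w2.png

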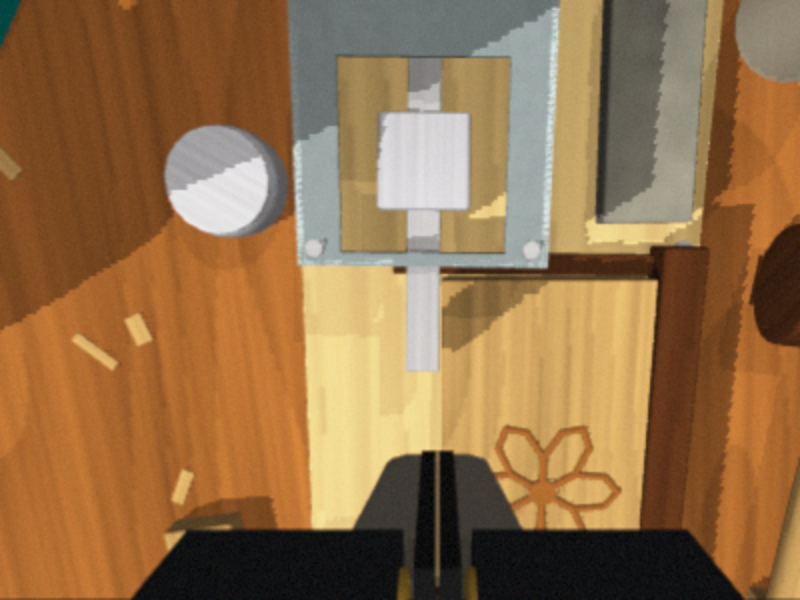

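The blank is flush against the stop at crop (660,400). The guard window spans crop (337,57)–(508,252), with the paddle at (424,160) and the lever still up.

Run:
```python
from h import *
d=np.load("c2.npz"); c=(d["K"],float(d["k"]),d["R"],d["t"])
P=lambda p,z:ray(np.array(p)/2+[100,0],z,c)
W=[P(p,102) for p in ((337,57),(510,57),(507,252),(340,252))]
for w in W: print(w.round(1))
print("win",np.mean(W,0).round(1),[np.linalg.norm(W[i]-W[i-1]).round(1) for i in range(4)])
print("pad",np.mean([P(p,z) for p,z in (((378,112),82),((470,112),82),((378,210),93),((470,210),93))],0).round(1))
print("blank far/near edge at y", P((655,350),42).round(1),P((441,350),42).round(1), Ro.from_euler("z",-yaw).apply(P((655,350),42)-J0).round(1))
```

```text
[526.5 175.1 102. ]
[601.5 169.  102. ]
[595.6  86.1 102. ]
[518.3  92.4 102. ]
win [560.5 130.7 102. ] [np.float64(83.2), np.float64(75.3), np.float64(83.1), np.float64(77.6)]
pad [560.4 130.4  87.5]
blank far/near edge at y [681.8  21.9  42. ] [560.7  31.6  42. ] [57.8 63.8 42. ]
```

Run:
```python
from h import *
x,y=560,131
robot.movep([x,y,150],rot)
robot.servo_line([x,y,104],feed=80)
f0=np.array(robot.observe()["contact_force"]); print(robot.observe()["tcp_pos"])
z=104
while z>58:
    z-=2; robot.servo_line([x,y,z],feed=40)
    o=robot.observe(); f=np.array(o["contact_force"])-f0
    print(z,np.round(o["tcp_pos"],1),f.round(1))
    if f[2]>18 or np.hypot(f[0],f[1])>10: break
robot.hold(0.4); print(robot.observe()["tcp_pos"],robot.observe()["t"])
```

```text
[560.13566535 131.08303897 103.91761154]
102 [560.2 131.1 102.3] [ 1.1  0.3 -1.6]
100 [559.9 131.  100. ] [ 0.3  0.6 -0.5]
98 [559.9 131.   97.8] [ 0.1  0.9 -1.4]
96 [559.9 131.   95.8] [ 0.6  0.6 -1.2]
94 [559.9 131.   93.8] [-0.   1.3 -0.8]
92 [559.9 131.   91.9] [ 0.2  0.7 -0.9]
90 [559.9 131.   89.8] [-0.   0.8 -0.6]
88 [560.3 131.   88.1] [ 0.1 -0.1 -0.1]
86 [560.3 130.6  86.2] [ 0.6 -1.   1.8]
84 [560.3 130.8  84.1] [ 0.7 -0.8  0.7]
82 [560.1 131.   81.9] [ 1.5 -1.5  2. ]
80 [559.9 131.1  79.8] [ 1.3 -0.2  1.3]
78 [559.8 131.1  77.8] [ 1.  -0.2  0.7]
76 [559.7 131.1  75.7] [ 0.8 -1.2  1.5]
74 [559.7 131.1  73.7] [ 0.6 -0.3 -0.3]
72 [559.8 131.1  71.7] [0.7 0.1 0.5]
70 [559.8 131.2  69.7] [-0.2 -1.5  0.3]
68 [559.9 131.1  68.4] [-2.1 -1.1  5.5]
66 [559.9 131.1  68.2] [-7.  -2.4 20.1]
[559.91077562 131.13732529  68.26873073] 21.0833
```

Stopped hard at 68 mm, as specified. Next I'll retract and check.

Run:
```python
from h import *
robot.servo_line([560,131,75],feed=30)
robot.servo_line([560,131,150],feed=100)
robot.movep([560,35,270],rot)
c=cam("wrist"); im=viewer.read_camera("wrist"); save(cv2.resize(im[0:300,100:500],None,fx=2,fy=2),"w3.png")
print(pin("paddle","wrist",c)[:1],pin("blank","wrist",c)[:2],robot.observe()["t"],robot.observe()["contact_force"])
```

```text
[(array([559.6, 125.5,  65.3]), 0.63)] [(array([614.9, -35.1,  12.5]), 0.86)] 23.2417 [-0.66128716  0.85831446  0.1239138 ]
```

View pics/w3.png

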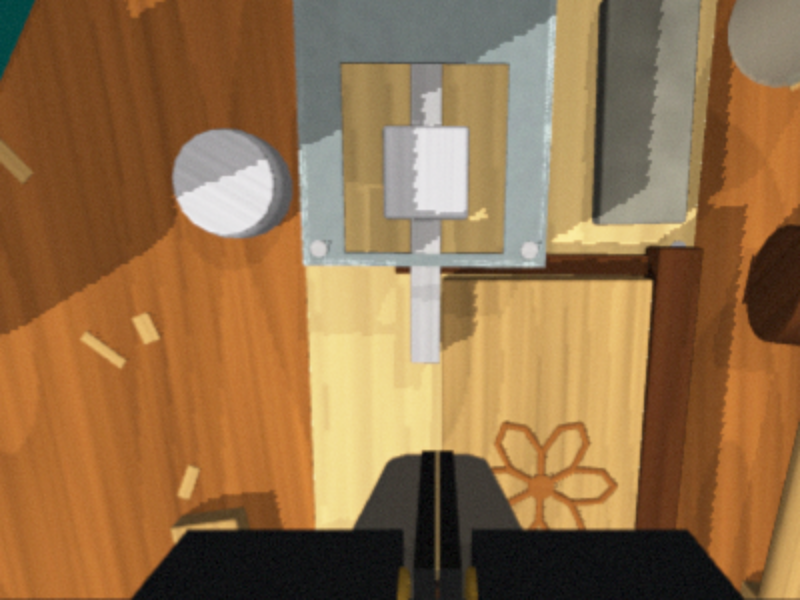

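The paddle is down at crop (427,172), where the network puts it at 65 mm. The pawl at (425,330) sits just in front of the blank's near edge (442), the blank is flush with the stop, and the robot is clear.

```bash
python3 -c "
from h import *
robot.hold(0.3); print(robot.job_done())"
```

```text
the job is handed in; nothing more can be done
None
```

The job is handed in: the blank is flush against the stop board, the lever is pressed down onto its stop with the pawl in front of the blank, and the robot is clear of everything; no verdict was returned.

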